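# Load a sample capsule into the analyser with sprung tongs

## Robot

A 6-joint arm with a two-finger parallel gripper is mounted at the origin on the work surface. World frame = base frame: x ahead of the robot, y to its left, z up, the work surface at z = 0. Lengths are in mm, angles in rad, forces in N, time in s.
With the tool pointing down it reaches from about 350 to 875 mm from the base axis. Payload 4.2 kg.
Tool frame: the origin (TCP) lies at the very end of the fingers, on their centre line; the grasp point (between the pads) lies 19 mm behind it; z points along the fingers, y is the line along which they close (so a half turn about z gives the same grasp; the last joint's range is limited). The gripper opens to 85 mm and grips with 20 to 120 N. Pads are 22 mm wide; open, the fingers measure 114 mm over their backs; the gripper's body (76 mm by 85 mm) begins 54 mm behind the grasp point. The pads swing forward as they close: fully open they stand 13 mm farther back than shut.
Start: joints at [0.259, 0.385, 0.008, 0, -1.194, -0.259], TCP at [624.979, 0.025, 231.312] pointing down, gripper open.
Joint ranges: [-3.14, 3.14], [-1.21, 2.06], [-1.07, 1.41], [-3.16, 2.05], [-2.99, -0.16], [-3.1, 3.1]. Speed limits (rad/s): [2.79, 2.79, 3.14, 3.14, 3.14, 3.14].

## Interface

Orientations are given as a unit quaternion [x, y, z, w].
In Python, from bench import arm gives the robot as it stands.
- The arm moves only by the tool servo_tool, never from a script. Its argument "rows" is a list that holds one entry, the list of rows, each a list of 7 numbers: the finger opening in mm, from 0 to 85.4, then the shift along the tool's x, y, z in mm, then the turn, a rotation vector about the tool's x, y, z in rad. A call has 1 to 10 rows; each row is the pose to reach, as a shift and turn from the pose commanded when the call began, along the tool's axes at that moment; what a row does not reach only later rows make up. A row lasts 1/8 s, in which the tool goes at most 62.5 mm and 10.7 degrees, less where a joint would pass 70% of its speed; a pose out of reach is approached as far as the arm can. A call with a gripper value outside its range is refused whole. The fingers move at their own pace and stop on an object; the grip force is fixed at half the most. Time passes only in rows, so rows that repeat a pose let the fingers close. It gives the time, the measured TCP pose, the force, the opening and the grip force at its end, in the units of the state.
- arm.read_state(): the state, without advancing time (a new reading comes with each control period).
- arm.get_image(name): name is "scene" or "side" or "wrist"; returns the picture (480x640x3 uint8, red, green, blue); there is no depth.
- arm.camera_params(name): a dict with "intrinsics" (3x3 intrinsics, pixels), "D" ([k1, k2, p1, p2, k3] as OpenCV has them; the pictures are not rectified), "R" (3x3) and "t" (3): a world point X has camera coordinates R X + t. Camera axes: x right, y down, z forward; pixel columns grow to the right and rows downward; lengths in mm; the calibration is good to about 2 mm. A picture is of the moment at which its call begins: read the wrist's pose just before it. camera_params takes no time and is no camera call; for the wrist camera it gives the pose at the moment of the call.
- arm.job_done(): hands the job in; it is judged then, once.
The state is a dict: "clock": time; "joints": joint angles; "joint_vel": joint speeds; "joint_efforts": joint torques, N m; "position": TCP position; "ee_rot": TCP orientation; "contact_force": force on the tool from outside, world axes, zero at the start; "wrist_torque": the same for the moment, N m; "gripper_width": finger opening in mm; "grasp_force": force on a finger pad.
Only numpy, scipy, OpenCV 4.12 (cv2) and the standard library are available. Lean on these libraries where they do the work, as an engineer would, in place of code of your own. Each camera call takes 0.05 s, during which the arm holds its last target. There are 200 camera calls.

## Task

Use the sprung tongs, not your fingers, to take the capsule with the square lug out of the rack, find the well in the analyser's loose shuttle by feeling gently with the capsule itself, and press the capsule down fully home before letting go of it. Then put the tongs back upright in their stand. Squeeze and press gently, keep your fingers off the analyser and the capsules, and leave the other two capsules where they are.

Things in the scene. Friction and masses are not known exactly. Their poses are not given: they have to be found in the camera images.
- tongs_grip (a point): Loose steel tongs (80 g, 106 mm tall) standing tips down in their stand: point midway between the two black rubber grip pads, on the centre line, 60 mm above the tips. z up along the tongs, y the line along which the arms close, x across. The pads are 18 mm wide (x), 42 to 78 mm above the tips. Small rests stand out 6 mm from the arms, 32 to 36 mm above the tips.
- tongs_top (a point): Top of the tongs' spine, 46 mm above the grip point: the palm must stay above it. Both arms hinge 6 mm below it and are sprung apart. Open, they measure 36 mm over the lower and 30 mm over the upper ends of the rubber pads; with the arms parallel 26 mm all along. The spring resists with about 4 N on each pad at first, 7 N with the arms parallel.
- tongs_tips (a point): Point midway between the tips, at their lower ends. Tips are 14 mm wide (x), 4 mm thick; open, 30 mm apart inside, 38 mm over all; arms parallel, 12 mm apart. With the pads squeezed to 33 mm (over their lower ends) the tongs stay in the hand and the tips are about 24 mm apart.
- tongs_stand: Fixed white stand of the tongs: base 70 x 90 mm, origin at the centre of its underside, z up. Open pocket 20 mm (x) by 48 mm (y) inside, floor 6 mm and walls 36 mm above the table, flared lips to 44 mm along the two long sides. The tongs stand in it with their y along its y, grip point 66 mm above the origin.
- capsule_lug (a point): The capsule to load (about 60 g, aluminium): centre of its square lug, 12 x 12 mm, 16 mm tall, faces square to x and y; z up. Below: a round collar 32 mm across, 4 mm thick, its top 8 mm below this point; then a round barrel 20 mm across, 24 mm long, its foot (2 mm chamfer) 36 mm below this point. It stands pressing with 25 N, and 15 N from each tip.
- spare_ball_top (a point): A capsule of the same size with a 16 mm ball instead of the lug, standing in the rack; point 38 mm above its foot, in the ball. Leave it alone.
- spare_disc_top (a point): A capsule of the same size with a flat 22 mm disc on a thin stem instead of the lug, standing in the rack; point 38 mm above its foot, in the disc. Leave it alone.
- rack: Fixed white rack 50 x 150 x 30 mm, origin at the centre of its underside, z up, long side along y. Three holes, 22 mm across and 20 mm deep, at y = -50, 0 and 50 mm, hold the three capsules in any order; a capsule standing there has its collar's top 38 mm above the table.
- analyser: Fixed analyser, origin at the centre of the underside of its front part (110 x 176 mm), z up; a 75 mm tall box stands behind from x = 55 mm. On the front part rides an aluminium shuttle, 85 mm (x) by 112 mm (y), flat top 56 mm above the table, a square well in its middle. About 2 N slides it along y; it is sprung downwards: pressed, it sinks 1 mm per 1.5 N (first 1 N), at most 8 mm.
- well_mid (a point): Fixed point, 56 mm above the table: where the well's mouth is when the shuttle stands mid-way; axes as the analyser's. The well really stands anywhere within 24 mm either side along y, not measured. It is 24 mm square, 22 mm deep, with a 60 degree funnel 2.5 mm wide around it. A capsule home stands on the well's floor, its lug's centre 14 mm above this point; beside the well, 36 mm above.
Mind the look-alikes: they are no part of the job. Leave any green or red look-alike of the tongs_stand alone.

How it is judged:
By the outcome, as a careful person would: the job done as asked, in the order asked, and still so for the second after the job is handed in, with the robot touching nothing.
It also fails if it takes over 72 s, if anything falls off the work surface, if the arm or the gripper's body presses on something with over 40 N, if the wrist force passes 120 N, or if a joint passes its speed limit or range.

## Working session

There is one attempt and no reset: what is moved stays moved. The work goes in short steps, Python scripts to look and compute and a tool call to move; the robot and the scene stay as the last step left them, time stands still between calls to the robot, and variables do not carry over. Pictures are saved under pics/ and viewed, at most 10 in all, crops included, and the job is handed in when it is done.

Besides the shell and the picture viewer there is one more tool, called after "Emit:" as a command line: name --argument value ..., lists and objects as JSON in quotes. servo_tool: Moves the arm, as the interface text tells. Its arguments: {"type":"object","properties":{"rows":{"type":"array"}},"required":["rows"]}

```bash
mkdir -p pics; ls
python3 - <<'E'
from bench import arm
import cv2
for n in ["scene","side"]:
    im=arm.get_image(n); cv2.imwrite(f"pics/{n}0.png",im[:,:,::-1])
    p=arm.camera_params(n); print(n,p)
s=arm.read_state();print(s)
E
```

```text
pics
scene {'intrinsics': array([[479.45718218,   0.        , 323.90606996],
       [  0.        , 479.45718218, 237.68144182],
       [  0.        ,   0.        ,   1.        ]]), 'D': array([-0.08799489,  0.        ,  0.        ,  0.        ,  0.        ]), 'R': array([[-0.19574925,  0.98057403,  0.01252217],
       [ 0.78436827,  0.16421993, -0.59816238],
       [-0.58859888, -0.10726784, -0.80127708]]), 't': array([ 144.53158594, -348.6673092 , 1417.98304889])}
side {'intrinsics': array([[596.5972568 ,   0.        , 313.59721965],
       [  0.        , 596.5972568 , 245.90677154],
       [  0.        ,   0.        ,   1.        ]]), 'D': array([-0.08111126,  0.        ,  0.        ,  0.        ,  0.        ]), 'R': array([[ 0.73693482, -0.67596242, -0.00136849],
       [-0.43632086, -0.47412916, -0.76473894],
       [ 0.51628595,  0.56415985, -0.6443388 ]]), 't': array([-392.96842523,  274.5323669 ,  974.40275375])}
{'clock': 0.1, 'joints': array([ 2.58617832e-01,  3.85514463e-01,  6.74986923e-03, -4.18034731e-04,
       -1.19402348e+00, -2.58607145e-01]), 'joint_vel': array([-0.00042574, -0.00244364,  0.00302664,  0.00271173,  0.00052116,
        0.00130681]), 'joint_efforts': array([-2.41840362e-04, -3.93318665e+01,  1.88929778e+01,  4.19793829e+00,
       -2.58899068e-03, -3.31562532e-06]), 'position': array([6.24470450e+02, 2.13863386e-02, 2.30307553e+02]), 'ee_rot': array([-7.07055679e-01,  7.07157152e-01,  6.68622437e-04, -7.63183453e-04]), 'contact_force': array([-0.7893582 ,  0.33870581, -0.40484128]), 'wrist_torque': array([ 0.00966321, -0.06096544,  0.0136293 ]), 'grasp_force': 0.0, 'gripper_width': 85.5739346267006}
```

View pics/scene0.png

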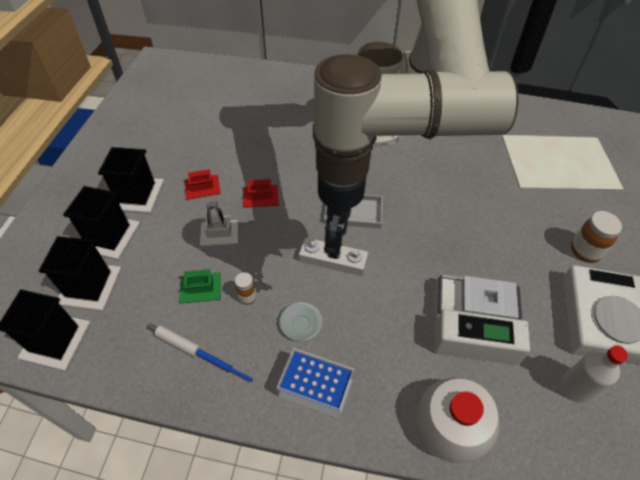

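View pics/side0.png

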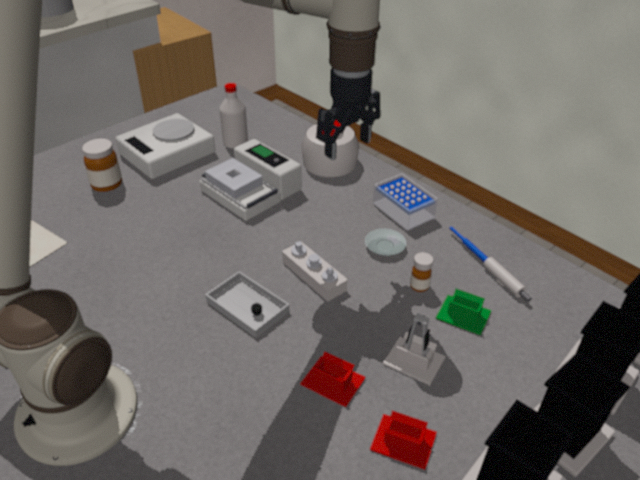

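Scene: tongs and white stand around (218,225), rack (334,257), analyser (485,315). Side view: tongs (418,350), rack (315,270), analyser (245,185). I'll enlarge these next.

```bash
cat > h.py <<'E'
import numpy as np, cv2
from scipy.spatial.transform import Rotation as Ro
def ray(P,uv):
    n=cv2.undistortPoints(np.array([[uv]],float),P["intrinsics"],P["D"])[0,0]
    d=P["R"].T@np.array([n[0],n[1],1]); c=-P["R"].T@P["t"]; return c,d/np.linalg.norm(d)
def atz(P,uv,z):
    c,d=ray(P,uv); return c+d*(z-c[2])/d[2]
def tri(pairs):
    A=np.zeros((3,3));b=np.zeros(3)
    for P,uv in pairs:
        c,d=ray(P,uv);M=np.eye(3)-np.outer(d,d);A+=M;b+=M@c
    return np.linalg.solve(A,b)
def proj(P,X):
    return cv2.projectPoints(np.array(X,float).reshape(-1,3),cv2.Rodrigues(P["R"])[0],P["t"],P["intrinsics"],P["D"])[0][:,0]
def crop(im,x,y,w,h,s,step=10):
    c=cv2.resize(im[y:y+h,x:x+w],None,fx=s,fy=s,interpolation=cv2.INTER_CUBIC)
    for k in range(-(-x//step)*step,x+w,step):
        X=int((k-x+.5)*s); cv2.line(c,(X,0),(X,6),(0,255,255),1); cv2.putText(c,str(k),(X+1,14),0,.33,(0,255,255),1)
    for k in range(-(-y//step)*step,y+h,step):
        Y=int((k-y+.5)*s); cv2.line(c,(0,Y),(6,Y),(0,255,255),1); cv2.putText(c,str(k),(7,Y+4),0,.33,(0,255,255),1)
    return c
E
python3 - <<'E'
from h import *
a=cv2.imread("pics/scene0.png");b=cv2.imread("pics/side0.png")
L=[crop(a,190,188,66,60,6),crop(a,290,225,80,60,5),crop(a,430,268,104,100,4)]
M=[crop(b,375,305,80,80,5),crop(b,275,230,80,75,5),crop(b,195,130,112,95,5)]
def mon(L,n,f):
    c=np.zeros((600,800,3),np.uint8)
    for im,(x,y) in zip(L,[(0,0),(400,0),f]):
        h=min(im.shape[0],600-y);w=min(im.shape[1],800-x);c[y:y+h,x:x+w]=im[:h,:w]
    cv2.imwrite(n,c)
L[2]=crop(a,430,268,104,58,4);
mon([crop(a,190,190,66,58,6),crop(a,295,228,78,50,5),crop(a,432,270,100,58,4)],"pics/m1.png",(200,360))
mon([crop(b,378,310,76,72,5),crop(b,275,230,80,72,5),crop(b,195,152,120,68,3.5)],"pics/m2.png",(100,362))
E
```

```text
(no output)
```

View pics/m1.png

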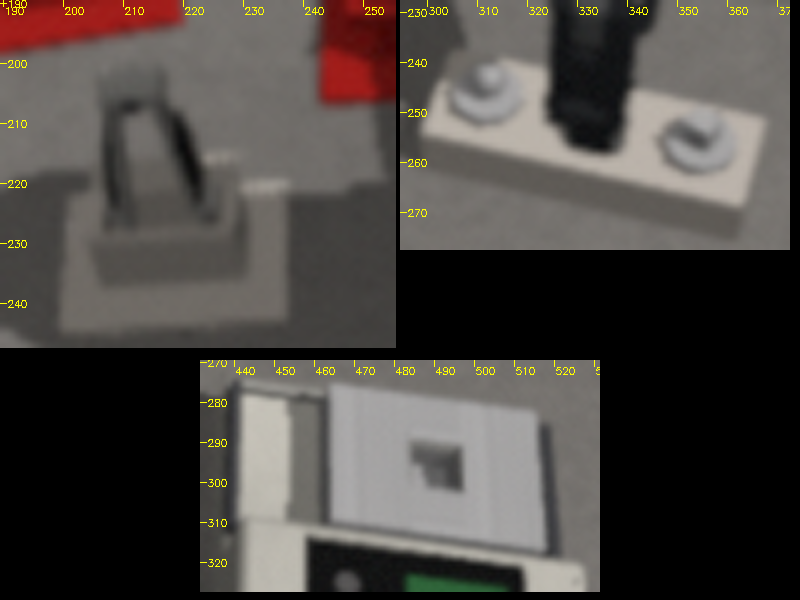

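View pics/m2.png

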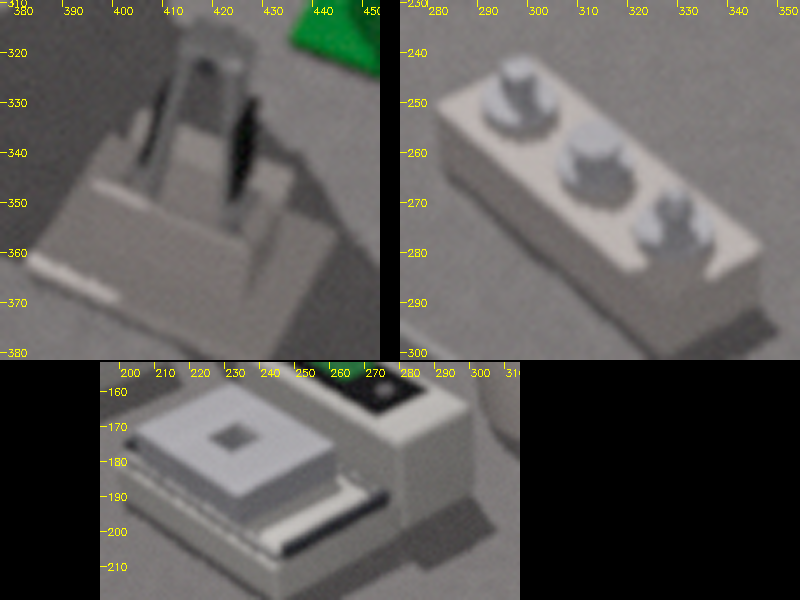

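Close-ups. Scene: the tongs' top is at about (210,203) and the base corners at about (200,221), (236,221), (236,243) and (199,245). The two visible capsules are at (312,243) and (356,250). The side view shows the disc in the middle at (313,257), one capsule at (298,244) and another at (328,270). The shuttle's well is at about (490,295). I'll work out coarse positions, then use the wrist camera.

Run:
```python
from h import *
from bench import arm
S=arm.camera_params("scene");D=arm.camera_params("side")
np.set_printoptions(precision=1,suppress=True)
print("top",tri([(S,(211,201)),(D,(421,316))]))
for uv in [(200,221),(236,221),(236,243),(199,245)]: print("base",atz(S,uv,6))
for uv in [(380,362),(429,380),(442,357),(398,337)]: print("baseD",atz(D,uv,6))
print("rack corners",[atz(S,uv,30) for uv in [(297,255),(366,251),(361,268)]])
print([atz(D,uv,30) for uv in [(280,251),(301,239),(346,278)]])
print("capR",tri([(S,(356,247)),(D,(298,242))]),"capL",tri([(S,(312,242)),(D,(328,268))]))
print("mid",atz(D,(313,255),56))
print("shut",[atz(S,uv,56) for uv in [(463,276),(515,282),(518,317),(464,310),(490,296)]])
print("shutD",[atz(D,uv,56) for uv in [(204,174),(229,160),(262,176),(236,190),(234,173)]])
W=arm.camera_params("wrist");s=arm.read_state()
T=Ro.from_quat(s["ee_rot"]).as_matrix()
print(W["intrinsics"],W["D"],"cam in tool",T.T@(-W["R"].T@W["t"]-s["position"]),"R",W["R"]@T)
print(T)
```

```text
top [ 493.  -307.3  116.8]
base [ 473.  -364.3    6. ]
base [ 454.8 -277.1    6. ]
base [ 519.  -256.8    6. ]
base [ 542.7 -341.3    6. ]
baseD [ 443.8 -270.6    6. ]
baseD [ 476.7 -354.7    6. ]
baseD [ 533.1 -338.3    6. ]
baseD [ 510.9 -253.5    6. ]
rack corners [array([ 539. , -102.5,   30. ]), array([495.9,  49.5,  30. ]), array([544.2,  45.3,  30. ])]
[array([490.6,  56.8,  30. ]), array([548.8,  56.6,  30. ]), array([533.7, -94.2,  30. ])]
capR [512.8  25.9  61.3] capL [510.8 -70.6  53.5]
mid [512.4 -21.1  56. ]
shut [array([537.2, 265.9,  56. ]), array([530. , 378.9,  56. ]), array([615.4, 382.3,  56. ]), array([620.7, 270.3,  56. ]), array([576.2, 324.3,  56. ])]
shutD [array([519.9, 371.8,  56. ]), array([600.9, 381.8,  56. ]), array([616. , 270.7,  56. ]), array([535.9, 265.9,  56. ]), array([575. , 326.3,  56. ])]
[[374.1   0.  323.9]
 [  0.  374.1 238. ]
 [  0.    0.    1. ]] [-0.  0.  0.  0.  0.] cam in tool [  82.1    0.2 -141.3] R [[-0.   1.   0. ]
 [-0.9  0.  -0.3]
 [-0.3 -0.   0.9]]
[[-0. -1. -0.]
 [-1.  0. -0.]
 [ 0.  0. -1.]]
```

Coarse results agree: stand near (495,-307) at about 15° yaw, rack centre near (517,-21), well near (576,325). I'm moving over the tongs with the tool's y along theirs.

Emit:
servo_tool --rows '[[[85,307,130,30,0,0,1.3],[85,307,130,30,0,0,1.3],[85,307,130,30,0,0,1.3],[85,307,130,30,0,0,1.3],[85,307,130,30,0,0,1.3],[85,307,130,30,0,0,1.3],[85,307,130,30,0,0,1.3],[85,307,130,30,0,0,1.3],[85,307,130,30,0,0,1.3],[85,307,130,30,0,0,1.3]]]'

```text
clock: 1.35
position: [495.2, -306.6, 201.3]
ee_rot: [-0.136, 0.991, 0.0, -0.0]
contact_force: [0.6, 0.0, 0.1]
gripper_width: 84.8
grasp_force: 0.0
```

Run:
```python
from h import *
from bench import arm
import pickle
W=arm.camera_params("wrist");s=arm.read_state()
im=arm.get_image("wrist");sc=arm.get_image("scene");sd=arm.get_image("side")
for n,i in (("w1",im),("scene1",sc),("side1",sd)): cv2.imwrite(f"pics/{n}.png",i[:,:,::-1])
pickle.dump((W,s),open("w1.pkl","wb"))
print(s["position"],s["ee_rot"],s["joints"],s["contact_force"],s["clock"])
a=im[:,:,::-1].copy()
c=cv2.resize(a,(800,600))
for k in range(0,640,40):
    cv2.putText(c,str(k),(int(k*1.25),10),0,.33,(0,255,255),1);cv2.putText(c,str(k),(0,int(k*1.25)+4),0,.33,(0,255,255),1)
cv2.imwrite("pics/w1b.png",c)
```

```text
[ 495.18226014 -306.55728464  201.30251108] [-1.36034299e-01  9.90704127e-01  2.97611857e-05 -2.05249338e-05] [-2.76401163e-01  3.35590212e-01 -1.44946111e-01 -4.29091098e-05
 -1.09032149e+00 -1.02146055e+00] [0.62588081 0.01192596 0.06157973] 1.35
```

View pics/w1b.png

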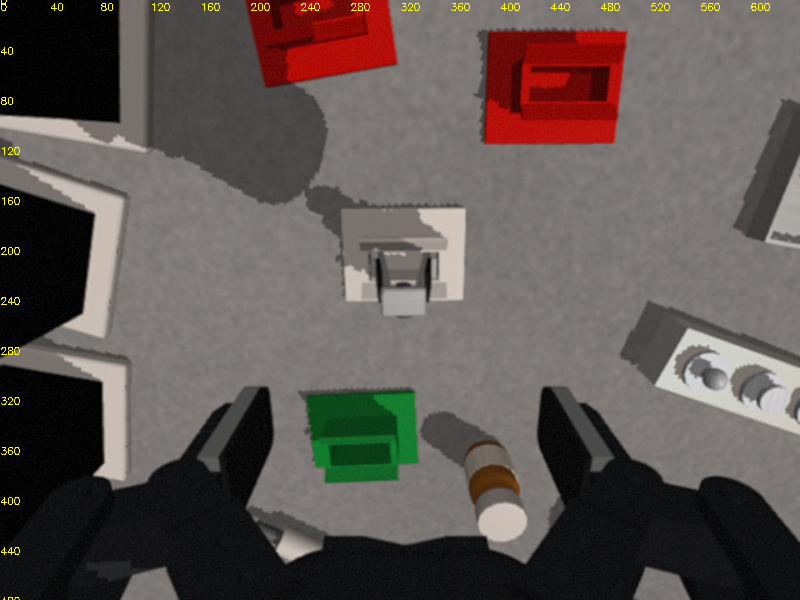

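The wrist view (800-scale) shows the stand base corners at (342,208), (465,208), (464,299) and (346,301), nearly aligned with the image. The tongs' spine top is about (383–425, 289–315). The ball capsule is the nearest one in the rack at (715,378), with the disc next, so the lug is the far one, at +y.

Run:
```python
from h import *
import pickle
np.set_printoptions(precision=1,suppress=True)
W,s=pickle.load(open("w1.pkl","rb"))
k=lambda u,v:((u+.5)/1.25-.5,(v+.5)/1.25-.5)
C=[atz(W,k(*p),6) for p in [(342,208),(465,208),(464,299),(346,301)]]
print(*C,sum(C)/4)
for a,b in((0,1),(3,2)): d=C[b]-C[a];print(np.linalg.norm(d),np.degrees(np.arctan2(-d[0],d[1])))
for a,b in((0,3),(1,2)): d=C[b]-C[a];print(np.linalg.norm(d),np.degrees(np.arctan2(d[1],d[0])))
for p in [(383,289),(425,289),(425,315),(383,315),(404,302)]: print("top",atz(W,k(*p),112))
a=cv2.imread("pics/w1.png");
c1=crop(a,265,160,115,98,5); 
b=cv2.imread("pics/scene1.png"); c2=crop(b,296,236,76,40,5)
m=np.zeros((600,800,3),np.uint8);m[:490,:575]=c1
sm=cv2.resize(c2,None,fx=.59,fy=.59);m[:sm.shape[0],576:576+sm.shape[1]]=sm[:,:224]
cv2.imwrite("pics/m3.png",m)
```

```text
[ 472.6 -360.5    6. ] [ 448.9 -275.9    6. ] [ 514.4 -255.5    6. ] [ 540.1 -341.5    6. ] [ 494.  -308.4    6. ]
87.81576445995678 15.63152776943517
89.75883635666925 16.65902788104519
70.190648869964 15.69355983592769
68.61031702191778 17.305813750173204
top [ 489.8 -320.8  112. ]
top [ 483.9 -299.9  112. ]
top [ 497.7 -295.8  112. ]
top [ 503.6 -317.1  112. ]
top [ 493.7 -308.4  112. ]
```

View pics/m3.png

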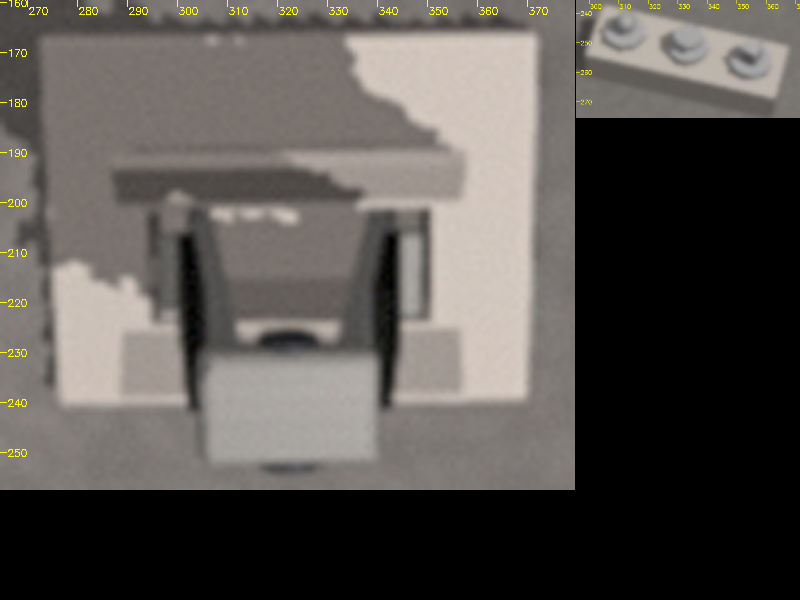

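The spine top face is centred at (321,241) in the 640-wide picture, which gives (494,-309). That matches the base centre, with yaw about 16°. The scene inset shows the ball, disc and lug in order along +y. Next I descend to a TCP height of 47 mm.

Emit:
servo_tool --rows '[[[85,1.8,-2,30,0,0,-0.008],[85,1.8,-2,75,0,0,-0.008],[85,1.8,-2,115,0,0,-0.008],[85,1.8,-2,140,0,0,-0.008],[85,1.8,-2,154,0,0,-0.008],[60,1.8,-2,154,0,0,-0.008],[45,1.8,-2,154,0,0,-0.008],[40,1.8,-2,154,0,0,-0.008],[40,1.8,-2,154,0,0,-0.008]]]'

```text
clock: 2.62
position: [494.2, -309.5, 48.2]
ee_rot: [-0.139, 0.99, -0.0, 0.001]
contact_force: [0.1, -0.2, -0.6]
gripper_width: 40.2
grasp_force: 0.0
```

Run:
```python
from h import *
from bench import arm
im=arm.get_image("side");cv2.imwrite("pics/side2.png",im[:,:,::-1])
w=arm.get_image("wrist");cv2.imwrite("pics/w2.png",w[:,:,::-1])
a=crop(cv2.imread("pics/side2.png"),370,290,90,95,6)
b=cv2.resize(cv2.imread("pics/w2.png")[150:480,200:450],None,fx=1,fy=1)
m=np.zeros((600,800,3),np.uint8);m[:570,:540]=a;m[:330,545:795]=b
cv2.imwrite("pics/m4.png",m)
```

```text
(no output)
```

View pics/m4.png

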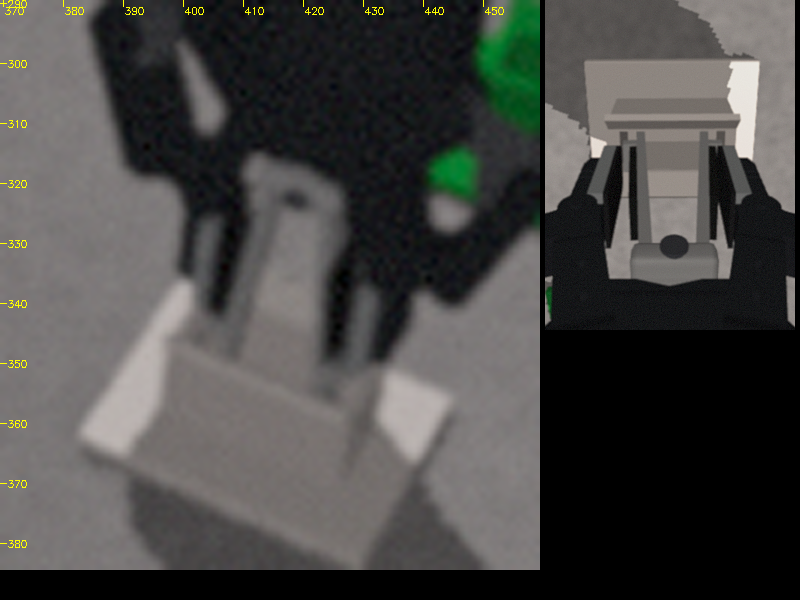

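The fingers straddle the rubber pads evenly and the spine is just below the palm. I'm closing to 33 mm.

Emit:
servo_tool --rows '[[[37,0,0,1,0,0,0],[35,0,0,1,0,0,0],[33,0,0,1,0,0,0],[33,0,0,1,0,0,0],[33,0,0,1,0,0,0]]]'

```text
clock: 3.35
position: [494.1, -309.6, 46.6]
ee_rot: [-0.139, 0.99, -0.0, 0.0]
contact_force: [-0.4, -1.1, 1.9]
gripper_width: 33.0
grasp_force: 4.4
```

Emit:
servo_tool --rows '[[[32,0,0,0,0,0,0],[32,0,0,-3,0,0,0],[32,0,0,-10,0,0,0],[32,0,0,-20,0,0,0],[32,0,0,-35,0,0,0],[32,0,0,-55,0,0,0],[32,0,0,-80,0,0,0],[32,0,0,-105,0,0,0],[32,0,0,-120,0,0,0],[32,0,0,-120,0,0,0]]]'

```text
clock: 4.6
position: [494.3, -309.6, 167.8]
ee_rot: [-0.139, 0.99, -0.001, 0.001]
contact_force: [-0.3, 0.0, -0.3]
gripper_width: 31.8
grasp_force: 3.4
```

Run:
```python
from h import *
from bench import arm
import pickle
S=arm.camera_params("scene");D=arm.camera_params("side")
s=arm.read_state();R=Ro.from_quat(s["ee_rot"]).as_matrix();p=s["position"]
im=arm.get_image("side");cv2.imwrite("pics/side3.png",im[:,:,::-1])
w=arm.get_image("wrist");cv2.imwrite("pics/w3.png",w[:,:,::-1])
# measured rack / capsules from earlier scene1 + side1 (arm out of the way): crops
u=proj(D,[p+R@np.array([0,0,41-0.])])[0];print("expected tips px",u)
x,y=int(u[0])-45,int(u[1])-75
a=crop(cv2.imread("pics/side3.png"),x,y,85,95,4)
b=crop(cv2.imread("pics/scene1.png"),296,234,76,44,6)
c=crop(cv2.imread("pics/side1.png"),275,230,78,60,5.2)
m=np.zeros((600,800,3),np.uint8);m[:380,:340]=a;m[:264,342:798]=b;m[270:582,342:747]=c[:,:405]
cv2.imwrite("pics/m5.png",m)
```

```text
expected tips px [423.83097473 312.20804208]
```

View pics/m5.png

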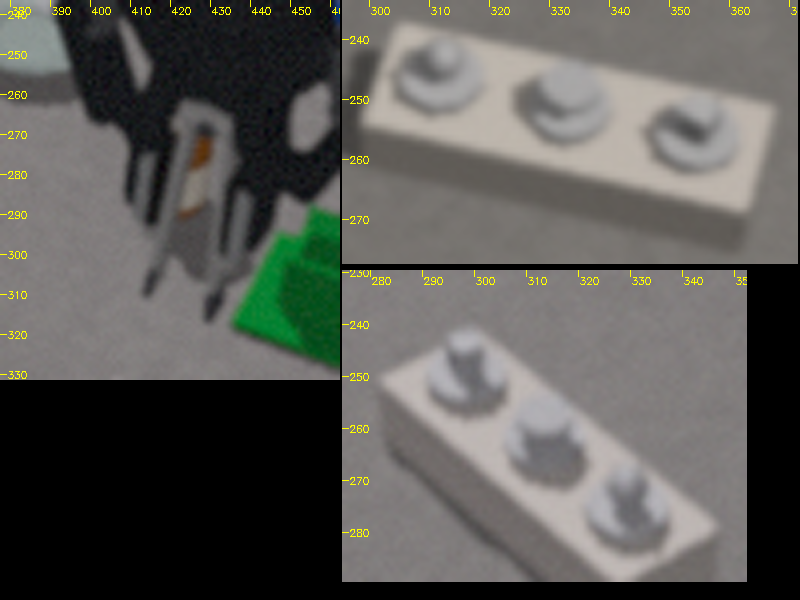

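The tongs hang upright in the hand, tips apart at side (413,309) and (429,315). Rack top corners in the scene view are about (304,237), (366,252), (361,269) and (298,255). In the side view they are about (281,251), (300,240) and (345,279). The lug is at scene (354,251) and side (298,243). I'll compute the rack pose.

Run:
```python
from h import *
from bench import arm
import pickle
from scipy.optimize import least_squares
np.set_printoptions(precision=1,suppress=True)
S=arm.camera_params("scene");D=arm.camera_params("side");W,_=pickle.load(open("w1.pkl","rb"))
c=np.array([[-25,-75,30],[-25,75,30],[25,75,30],[25,-75,30]],float)
obs=[(S,1,(366,252)),(S,2,(361,269)),(S,3,(298,255)),(S,0,(304,237)),(D,1,(281,251)),(D,2,(300,240)),(D,3,(345,279)),(W,0,(549,262)),(W,3,(523,308))]
def f(q,r=1):
    M=Ro.from_euler("z",q[2]).as_matrix();return np.concatenate([(proj(P,M@c[i]+[q[0],q[1],0])[0]-uv)/(1 if P is not W else .8) for P,i,uv in obs])
r=least_squares(f,[517,-21,0],loss="soft_l1");print(r.x,np.degrees(r.x[2]),f(r.x).reshape(-1,2))
M=Ro.from_euler("z",r.x[2]).as_matrix()
for y in(-50,0,50): print(M@[0,y,46]+[r.x[0],r.x[1],0])
print("lug top tri",tri([(S,(356,249)),(D,(297.5,241.5))]))
s=arm.read_state();print(s["position"],s["ee_rot"])
```

```text
[514.3 -24.5  -0.1] -3.5565118842215093 [[ 1.2 -1.5]
 [ 1.6 -0.8]
 [ 0.1 -1.4]
 [ 0.2 -0.4]
 [ 1.8  0.4]
 [ 1.7  1.7]
 [ 3.7  0.5]
 [ 0.7  0.1]
 [-0.2  0.5]]
[511.2 -74.4  46. ]
[514.3 -24.5  46. ]
[517.4  25.4  46. ]
lug top tri [515.3  28.   59. ]
[ 493.2 -309.   165.7] [-0.1  1.   0.  -0. ]
```

Emit:
servo_tool --rows '[[[32,-9,25,0,0,0,0.03],[32,-25,69,0,0,0,0.07],[32,-43,119,0,0,0,0.12],[32,-61,169,0,0,0,0.18],[32,-79,219,0,0,0,0.24],[32,-97,266,10,0,0,0.3],[32,-109,300,25,0,0,0.34],[32,-114.7,316,40,0,0,0.34],[32,-114.7,316,45,0,0,0.34],[32,-114.7,316,45,0,0,0.34]]]'

```text
clock: 5.95
position: [516.6, 25.0, 120.5]
ee_rot: [0.031, 1.0, -0.0, -0.001]
contact_force: [0.5, -0.8, -0.5]
gripper_width: 32.5
grasp_force: 3.4
```

Run:
```python
from h import *
from bench import arm
import pickle
W=arm.camera_params("wrist");s=arm.read_state();pickle.dump((W,s),open("w4.pkl","wb"))
w=arm.get_image("wrist");cv2.imwrite("pics/w4.png",w[:,:,::-1])
sc=arm.get_image("side");cv2.imwrite("pics/side4.png",sc[:,:,::-1])
R=Ro.from_quat(s["ee_rot"]).as_matrix();p=s["position"]
print(p,s["ee_rot"],s["gripper_width"],s["grasp_force"])
u=proj(W,[[517.4,25.4,46],p+R@np.array([0,0,41.])]);print(u)
a=crop(cv2.imread("pics/w4.png"),250,150,160,150,4)
b=crop(cv2.imread("pics/side4.png"),265,190,66,100,2.3,20)
m=np.zeros((600,800,3),np.uint8);m[:600,:640]=a;m[:230,645:796]=b[:230,:151]
cv2.imwrite("pics/m6.png",m)
```

```text
[516.59896812  25.0438759  120.51215132] [ 3.09052522e-02  9.99521754e-01 -4.48754010e-04 -9.63384007e-04] 32.482756552657804 3.397799752856372
[[326.03425108 253.25732085]
 [325.51342265 274.1115722 ]]
```

View pics/m6.png

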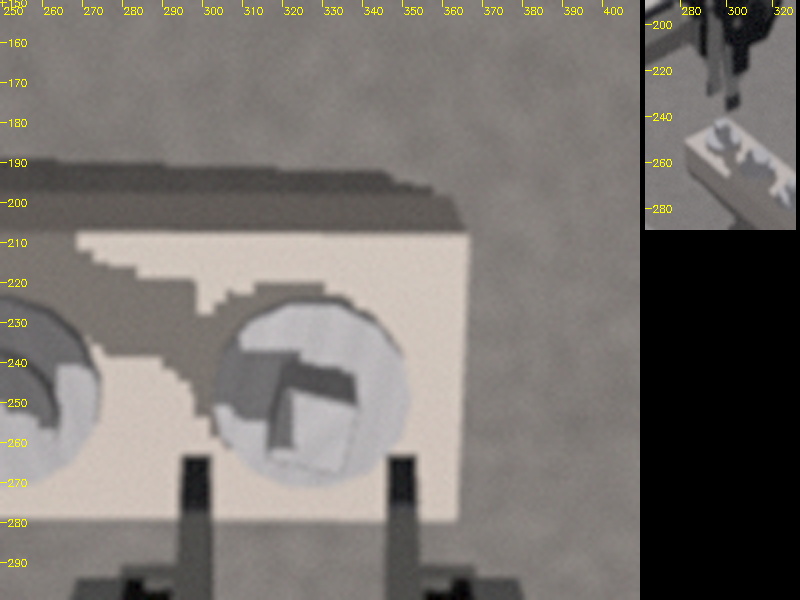

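The lug shows clearly and is turned relative to the rack. Its top-face corners are about (323,247), (339.5,250.5), (335.7,268.5) and (318,265.5), and the collar's centre is about (328,247.5). The tips' lower ends are at about (299,264) and (350,264).

Run:
```python
from h import *
import pickle
np.set_printoptions(precision=2,suppress=True)
W,s=pickle.load(open("w4.pkl","rb"));R=Ro.from_quat(s["ee_rot"]).as_matrix();p=s["position"]
o=-.5+.125  # crop half-pixel
C=[atz(W,(u,v),54) for u,v in [(323,247),(339.5,250.5),(335.7,268.5),(318,265.5)]]
C=np.array(C)-[0,0,0]
for i in range(4):
    d=C[(i+1)%4]-C[i];print(np.linalg.norm(d),np.degrees(np.arctan2(d[1],d[0])))
print("lug",C.mean(0),"collar",atz(W,(328,248),38))
x,y=R[:,0],R[:,1];print("tool y ang",np.degrees(np.arctan2(y[1],y[0])))
for v in(264,):
  for z in (78,80,82):
    l,r=atz(W,(299,v),z),atz(W,(350,v),z);print(z,R.T@(l-p),R.T@(r-p))
print("lug in tool",R.T@(C.mean(0)-p),R.T@(atz(W,(328,248),38)-p))
print("rack edge",[atz(W,uv,30) for uv in((366.5,208),(364,280),(270,208))])
```

```text
10.018390137759406 73.75745578930307
11.749879608362441 -14.019695019557975
10.827028635391706 -103.9266516425043
12.183406089301497 162.1392010557916
lug [517.47  27.15  54.  ] collar [516.93  26.72  38.  ]
tool y ang 86.45800497511831
78 [  5.17 -14.07  42.54] [ 5.17 12.99 42.51]
80 [  5.99 -13.92  40.54] [ 6.   12.84 40.51]
82 [  6.82 -13.78  38.54] [ 6.82 12.69 38.51]
lug in tool [-0.87  2.22 66.51] [-0.39  1.77 82.51]
rack edge [array([494.32,  52.68,  30.  ]), array([544.42,  49.68,  30.  ]), array([490.52,  -8.65,  30.  ])]
```

The lug is at (517.3,27.0) with yaw about -15.5°, which fits the collar and rack hole. I'm turning 0.21 rad, centring, and descending.

Emit:
servo_tool --rows '[[[32,-0.7,2.5,0,0,0,0.1],[32,-0.7,2.5,0,0,0,0.21],[32,-0.7,2.5,5,0,0,0.21],[32,-0.7,2.5,12,0,0,0.21],[32,-0.7,2.5,20,0,0,0.21],[32,-0.7,2.5,27,0,0,0.21],[32,-0.7,2.5,33,0,0,0.21],[32,-0.7,2.5,36,0,0,0.21],[32,-0.7,2.5,37,0,0,0.21],[32,-0.7,2.5,37,0,0,0.21]]]'

```text
clock: 7.3
position: [518.0, 28.5, 84.4]
ee_rot: [0.135, 0.991, 0.0, 0.0]
contact_force: [-0.1, -0.0, -0.9]
gripper_width: 32.0
grasp_force: 3.4
```

Emit:
servo_tool --rows '[[[32,0,-0.7,1.5,0,0,0],[32,0,-0.7,2.5,0,0,0],[31,0,-0.7,2.5,0,0,0],[30,0,-0.7,2.5,0,0,0],[29,0,-0.7,2.5,0,0,0],[28.5,0,-0.7,2.5,0,0,0],[28,0,-0.7,2.5,0,0,0],[28,0,-0.7,2.5,0,0,0]]]'

```text
clock: 8.3
position: [517.7, 27.8, 81.8]
ee_rot: [0.135, 0.991, 0.0, -0.0]
contact_force: [0.2, 1.0, -1.2]
gripper_width: 28.1
grasp_force: 4.2
```

Emit:
servo_tool --rows '[[[27.5,0,0,0,0,0,0],[27,0,0,0,0,0,0],[26.6,0,0,0,0,0,0],[26.6,0,0,0,0,0,0]]]'

```text
clock: 8.8
position: [517.7, 27.7, 81.8]
ee_rot: [0.135, 0.991, -0.0, -0.0]
contact_force: [0.5, -1.0, -0.4]
gripper_width: 26.7
grasp_force: 4.6
```

Emit:
servo_tool --rows '[[[26.2,0,0,0,0,0,0],[26,0,0,0,0,0,0],[26,0,0,0,0,0,0]]]'

```text
clock: 9.18
position: [517.7, 27.7, 81.8]
ee_rot: [0.135, 0.991, -0.0, -0.0]
contact_force: [-0.6, -0.6, -0.7]
gripper_width: 26.2
grasp_force: 5.0
```

Emit:
servo_tool --rows '[[[25.7,0,0,0,0,0,0],[25.4,0,0,0,0,0,0],[25.4,0,0,0,0,0,0]]]'

```text
clock: 9.55
position: [517.8, 27.7, 81.8]
ee_rot: [0.135, 0.991, -0.0, 0.0]
contact_force: [-0.2, -1.0, -0.5]
gripper_width: 25.4
grasp_force: 13.3
```

Emit:
servo_tool --rows '[[[25.2,0,0,0,0,0,0],[25.1,0,0,0,0,0,0],[25.1,0,0,0,0,0,0]]]'

```text
clock: 9.93
position: [517.8, 27.7, 81.8]
ee_rot: [0.135, 0.991, -0.0, 0.0]
contact_force: [0.3, -0.6, -0.3]
gripper_width: 25.7
grasp_force: 20.6
```

Emit:
servo_tool --rows '[[[24.9,0,0,0,0,0,0],[24.9,0,0,0,0,0,0],[24.9,0,0,-1,0,0,0],[24.9,0,0,-3,0,0,0],[24.9,0,0,-8,0,0,0],[24.9,0,0,-14,0,0,0],[24.9,0,0,-20,0,0,0],[24.9,0,0,-30,0,0,0],[24.9,0,0,-40,0,0,0],[24.9,0,0,-40,0,0,0]]]'

```text
clock: 11.18
position: [518.5, 28.0, 123.0]
ee_rot: [0.135, 0.991, 0.001, 0.001]
contact_force: [-0.4, 0.3, -1.5]
gripper_width: 25.4
grasp_force: 25.4
```

Emit:
servo_tool --rows '[[[24.9,0,5,-15,0,0,0],[24.9,1,25,-28,0,0,0],[24.9,2,57,-32,0,0,0],[24.9,4,92,-32,0,0,0],[24.9,5,127,-32,0,0,0],[24.9,6,162,-32,0,0,0],[24.9,8,197,-32,0,0,0],[24.9,9,228,-32,0,0,0],[24.9,9,248,-32,0,0,0],[24.9,9,248,-32,0,0,0]]]'

```text
clock: 12.42
position: [575.5, 270.7, 153.4]
ee_rot: [0.134, 0.991, -0.0, -0.0]
contact_force: [0.3, 0.2, -2.6]
gripper_width: 25.5
grasp_force: 25.4
```

Run:
```python
from h import *
from bench import arm
import pickle
np.set_printoptions(precision=1,suppress=True)
W=arm.camera_params("wrist");s=arm.read_state();pickle.dump((W,s),open("w5.pkl","wb"))
w=arm.get_image("wrist")[:,:,::-1].copy();cv2.imwrite("pics/w5.png",w)
print(s["position"],s["ee_rot"],s["gripper_width"],s["grasp_force"])
q=proj(W,[[575.6,325.3,56]])[0];print("well px",q)
S=arm.camera_params("scene");D=arm.camera_params("side")
x,y=int(q[0])-110,max(0,int(q[1])-90);x=min(x,640-200)
a=crop(w,x,y,200,180,3.3,20)
sd=arm.get_image("side")[:,:,::-1].copy();cv2.imwrite("pics/side5.png",sd)
m=np.zeros((600,800,3),np.uint8);m[:594,:660]=a[:600]
b=crop(sd,238,130,46,100,3,10);m[:300,662:800]=b
cv2.imwrite("pics/m7.png",m)
```

```text
[575.5 270.7 153.4] [ 0.1  1.  -0.  -0. ] 25.54961172466619 25.44406235218048
well px [404.6 219. ]
```

View pics/m7.png

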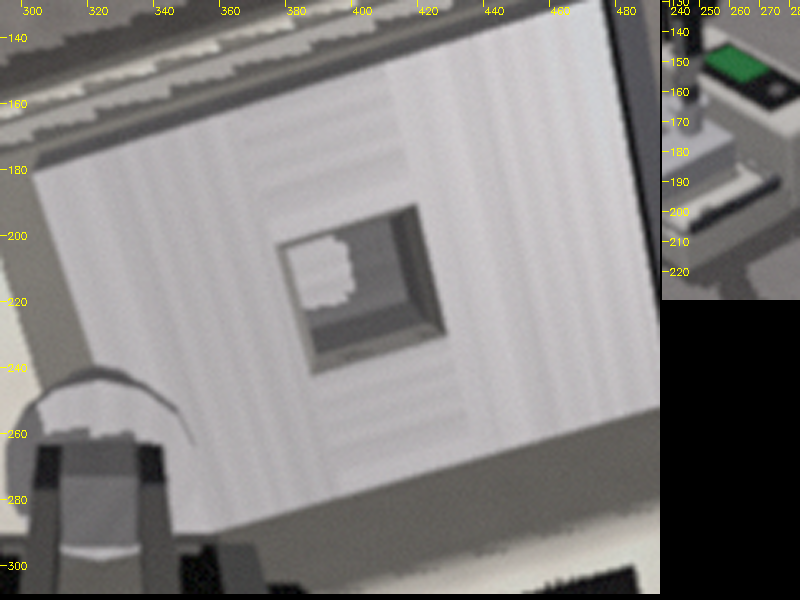

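The well mouth is clearly visible, its corners at crop pixels (277,243), (415,205), (447,333) and (312,375), so its centre is about (403.6,216.3). The capsule hangs upright between the tips.

Run:
```python
from h import *
import pickle
np.set_printoptions(precision=2,suppress=True)
W,s=pickle.load(open("w5.pkl","rb"));R=Ro.from_quat(s["ee_rot"]).as_matrix();p=s["position"]
C=np.array([atz(W,(u/3.3+294-.35,v/3.3+129-.35),56) for u,v in[(277,243),(415,205),(447,333),(312,375)]])
print(C,C.mean(0),[np.linalg.norm(C[(i+1)%4]-C[i]) for i in range(4)])
# collar top circle centre (z = p_z-43.8): left edge, right edge crop px
print("well in tool",R.T@(C.mean(0)-p))
print("collar expected px crop",(proj(W,[p+R@np.array([16*np.cos(a),16*np.sin(a),43.8]) for a in (0,np.pi/2,np.pi,-np.pi/2)])-[294,129]+.35)*3.3)
```

```text
[[559.8  310.58  56.  ]
 [559.57 338.37  56.  ]
 [587.17 339.68  56.  ]
 [588.67 311.34  56.  ]] [573.8  324.99  56.  ] [np.float64(27.79343065730645), np.float64(27.6236218970791), np.float64(28.379108340586924), np.float64(28.877675835677746)]
well in tool [16.08 51.9  97.36]
collar expected px crop [[104.81 379.4 ]
 [202.82 471.94]
 [104.59 559.97]
 [  6.56 472.03]]
```

The mouth measures about 28 mm (24 plus the funnel), and its centre (573.8,325.0) agrees with the other views. I'm moving above it and lowering gently.

Emit:
servo_tool --rows '[[[24.9,4,13,0,0,0,0],[24.9,10,34,0,0,0,0],[24.9,14,48,0,0,0,0],[24.9,15.3,52.5,5,0,0,0],[24.9,15.3,52.5,12,0,0,0],[24.9,15.3,52.5,18,0,0,0],[24.9,15.3,52.5,21,0,0,0],[24.9,15.3,52.5,21,0,0,0]]]'

```text
clock: 13.52
position: [574.8, 323.3, 132.5]
ee_rot: [0.135, 0.991, -0.0, -0.0]
contact_force: [-0.6, -0.0, -1.8]
gripper_width: 25.9
grasp_force: 25.5
```

Emit:
servo_tool --rows '[[[24.9,0,0,1.5,0,0,0],[24.9,0,0,3,0,0,0],[24.9,0,0,4.5,0,0,0],[24.9,0,0,6,0,0,0],[24.9,0,0,7.5,0,0,0],[24.9,0,0,7.5,0,0,0]]]'

```text
clock: 14.28
position: [574.7, 323.7, 125.1]
ee_rot: [0.135, 0.991, -0.0, -0.0]
contact_force: [-0.4, -0.0, -1.2]
gripper_width: 25.7
grasp_force: 25.5
```

No contact 2.7 mm below the shuttle top, so the foot is inside the mouth. I'm continuing gently.

Emit:
servo_tool --rows '[[[24.9,0,0,1.5,0,0,0],[24.9,0,0,3,0,0,0],[24.9,0,0,4.5,0,0,0],[24.9,0,0,6,0,0,0],[24.9,0,0,6,0,0,0]]]'

```text
clock: 14.9
position: [574.9, 323.9, 119.2]
ee_rot: [0.135, 0.991, 0.0, 0.0]
contact_force: [0.9, 1.3, -1.7]
gripper_width: 25.4
grasp_force: 25.5
```

Emit:
servo_tool --rows '[[[24.9,0,0,2,0,0,0],[24.9,0,0,4,0,0,0],[24.9,0,0,6,0,0,0],[24.9,0,0,8,0,0,0],[24.9,0,0,9.5,0,0,0],[24.9,0,0,9.5,0,0,0]]]'

```text
clock: 15.65
position: [574.9, 323.9, 109.6]
ee_rot: [0.135, 0.991, 0.0, -0.0]
contact_force: [0.3, 0.5, -1.3]
gripper_width: 25.6
grasp_force: 25.4
```

Foot at about 37.8 mm and moving freely. Now to the floor and a gentle press.

Emit:
servo_tool --rows '[[[24.9,0,0,1,0,0,0],[24.9,0,0,2,0,0,0],[24.9,0,0,3,0,0,0],[24.9,0,0,4,0,0,0],[24.9,0,0,5,0,0,0],[24.9,0,0,5,0,0,0]]]'

```text
clock: 16.4
position: [575.0, 323.8, 105.1]
ee_rot: [0.135, 0.991, 0.0, 0.0]
contact_force: [-0.9, 1.4, 0.7]
gripper_width: 25.2
grasp_force: 25.7
```

Emit:
servo_tool --rows '[[[24.9,0,0,1,0,0,0],[24.9,0,0,2,0,0,0],[24.9,0,0,3,0,0,0],[24.9,0,0,4,0,0,0],[24.9,0,0,4,0,0,0]]]'

```text
clock: 17.02
position: [575.3, 323.8, 101.7]
ee_rot: [0.135, 0.991, 0.0, 0.001]
contact_force: [-1.6, -0.0, 6.1]
gripper_width: 25.6
grasp_force: 26.3
```

Emit:
servo_tool --rows '[[[24.9,0,0,1,0,0,0],[24.9,0,0,2,0,0,0],[24.9,0,0,3,0,0,0],[24.9,0,0,3,0,0,0]]]'

```text
clock: 17.52
position: [575.8, 323.7, 99.6]
ee_rot: [0.135, 0.991, 0.0, 0.001]
contact_force: [-1.7, -0.3, 8.0]
gripper_width: 25.4
grasp_force: 26.7
```

Force follows the shuttle's own spring (about 1.5 N/mm from the home height) with no further seating, so the capsule is home. I'm easing back to a light press and opening the tongs.

Emit:
servo_tool --rows '[[[24.9,0,0,-2,0,0,0],[24.9,0,0,-4,0,0,0],[24.9,0,0,-5.5,0,0,0],[26,0,0,-5.5,0,0,0],[27.5,0,0,-5.5,0,0,0],[29,0,0,-5.5,0,0,0],[30.5,0,0,-5.5,0,0,0],[32,0,0,-5.5,0,0,0],[32,0,0,-5.5,0,0,0]]]'

```text
clock: 18.65
position: [574.7, 323.7, 103.1]
ee_rot: [0.135, 0.991, -0.0, -0.0]
contact_force: [-0.0, -0.1, -1.9]
gripper_width: 31.8
grasp_force: 3.4
```

Emit:
servo_tool --rows '[[[32,0,0,-2,0,0,0],[32,0,0,-6,0,0,0],[32,0,0,-12,0,0,0],[32,0,0,-20,0,0,0],[32,0,0,-32,0,0,0],[32,0,0,-48,0,0,0],[32,0,0,-62,0,0,0],[32,0,0,-70,0,0,0],[32,0,0,-70,0,0,0]]]'

```text
clock: 19.77
position: [575.1, 324.0, 174.2]
ee_rot: [0.135, 0.991, 0.001, 0.001]
contact_force: [0.1, 0.4, -0.8]
gripper_width: 31.9
grasp_force: 3.4
```

Run:
```python
from h import *
from bench import arm
import pickle
np.set_printoptions(precision=2,suppress=True)
W=arm.camera_params("wrist");s=arm.read_state();pickle.dump((W,s),open("w6.pkl","wb"))
w=arm.get_image("wrist")[:,:,::-1].copy();cv2.imwrite("pics/w6.png",w)
cv2.imwrite("pics/scene6.png",arm.get_image("scene")[:,:,::-1]);cv2.imwrite("pics/side6.png",arm.get_image("side")[:,:,::-1])
print(s["position"],s["ee_rot"],s["gripper_width"],s["grasp_force"])
# tongs in hand: compare dark tip columns/rows with w4 (before the grasp, same width)
a=cv2.cvtColor(cv2.imread("pics/w4.png"),6);b=cv2.cvtColor(w,6)
t=a[256:300,288:312];
for n,x0,x1 in(("L",290,306),("R",342,358)):
    for nm,g in(("w4",a),("w6",b)):
        sub=g[255:285,x0:x1]; m=sub<45; ys,xs=np.nonzero(m); print(n,nm,m.sum(),(xs.min()+x0,xs.max()+x0,ys.min()+255,ys.max()+255) if m.any() else None)
```

```text
[575.09 324.   174.24] [0.14 0.99 0.   0.  ] 31.90310733630012 3.4074519932619296
L w4 65 (np.int64(296), np.int64(301), np.int64(265), np.int64(276))
L w6 60 (np.int64(296), np.int64(301), np.int64(265), np.int64(276))
R w4 52 (np.int64(348), np.int64(352), np.int64(265), np.int64(275))
R w6 55 (np.int64(348), np.int64(352), np.int64(265), np.int64(276))
```

The tongs sit unmoved in the hand: the tip pixels match those before the grasp. I'm carrying them back to the stand.

Emit:
servo_tool --rows '[[[32,-4,-25,0,0,0,-0.02],[32,-10,-70,0,0,0,-0.06],[32,-17,-120,0,0,0,-0.1],[32,-24,-170,0,0,0,-0.15],[32,-32,-220,0,0,0,-0.2],[32,-39,-270,0,0,0,-0.25],[32,-46,-320,0,0,0,-0.3],[32,-53,-370,0,0,0,-0.35],[32,-60,-415,0,0,0,-0.4],[32,-65,-450,0,0,0,-0.45]]]'

```text
clock: 21.18
position: [516.1, -128.9, 172.8]
ee_rot: [-0.09, 0.996, 0.0, -0.001]
contact_force: [0.1, -0.0, 0.4]
gripper_width: 32.0
grasp_force: 3.4
```

Run:
```python
from h import *
from bench import arm
np.set_printoptions(precision=4,suppress=True)
s=arm.read_state();R=Ro.from_quat(s["ee_rot"]).as_matrix();p=s["position"]
q=np.array([-0.139,0.990,0,0]);q/=np.linalg.norm(q)
print(p,R.T@(np.array([494.2,-309.6,120])-p),(Ro.from_matrix(R).inv()*Ro.from_quat(q)).as_rotvec())
```

```text
[ 516.1463 -128.9393  172.8278] [  53.7838 -173.8482   52.866 ] [ 0.0002 -0.0011 -0.0995]
```

Emit:
servo_tool --rows '[[[32,12,-40,0,0,0,-0.03],[32,27,-85,0,0,0,-0.06],[32,41,-130,0,0,0,-0.1],[32,50,-160,10,0,0,-0.1],[32,53.8,-173.8,30,0,0,-0.1],[32,53.8,-173.8,50,0,0,-0.1],[32,53.8,-173.8,60,0,0,-0.1],[32,53.8,-173.8,60,0,0,-0.1],[32,53.8,-173.8,60,0,0,-0.1]]]'

```text
clock: 22.3
position: [495.5, -307.8, 114.1]
ee_rot: [-0.139, 0.99, -0.0, 0.001]
contact_force: [0.6, 0.2, -1.4]
gripper_width: 31.8
grasp_force: 3.4
```

Run:
```python
from h import *
from bench import arm
np.set_printoptions(precision=4,suppress=True)
s=arm.read_state();R=Ro.from_quat(s["ee_rot"]).as_matrix();p=s["position"]
q=np.array([-0.139,0.990,0,0]);q/=np.linalg.norm(q)
print(p,R.T@(np.array([494.1,-309.6,47])-p),(Ro.from_matrix(R).inv()*Ro.from_quat(q)).as_rotvec(),s["contact_force"])
```

```text
[ 495.5425 -307.7611  114.1045] [ 1.9666 -1.3008 67.1037] [-0.001   0.0011  0.0006] [ 0.6275  0.1918 -1.3689]
```

Emit:
servo_tool --rows '[[[32,2,-1.3,5,0,0,0],[32,2,-1.3,12,0,0,0],[32,2,-1.3,20,0,0,0],[32,2,-1.3,28,0,0,0],[32,2,-1.3,36,0,0,0],[32,2,-1.3,44,0,0,0],[32,2,-1.3,52,0,0,0],[32,2,-1.3,58,0,0,0],[32,2,-1.3,62,0,0,0],[32,2,-1.3,62,0,0,0]]]'

```text
clock: 23.55
position: [493.2, -309.6, 51.0]
ee_rot: [-0.139, 0.99, 0.0, -0.0]
contact_force: [-0.0, 0.3, -1.1]
gripper_width: 32.0
grasp_force: 3.4
```

Emit:
servo_tool --rows '[[[32,-0.8,0,1.5,0,0,0],[32,-0.8,0,3,0,0,0],[32,-0.8,0,4,0,0,0],[32,-0.8,0,4.5,0,0,0],[32,-0.8,0,4.5,0,0,0]]]'

```text
clock: 24.18
position: [494.1, -309.4, 46.8]
ee_rot: [-0.139, 0.99, -0.0, 0.0]
contact_force: [0.5, -0.1, -1.2]
gripper_width: 32.2
grasp_force: 3.4
```

Emit:
servo_tool --rows '[[[32,0,0,0.7,0,0,0],[32,0,0,1.2,0,0,0],[32,0,0,1.2,0,0,0]]]'

```text
clock: 24.55
position: [494.5, -309.5, 46.3]
ee_rot: [-0.139, 0.99, -0.0, 0.001]
contact_force: [-1.2, 1.7, 4.3]
gripper_width: 31.8
grasp_force: 2.8
```

Contact with the stand floor at the original height. I'm opening the fingers slowly and then withdrawing.

Emit:
servo_tool --rows '[[[33,0,0,-0.4,0,0,0],[34.5,0,0,-0.4,0,0,0],[36,0,0,-0.4,0,0,0],[38,0,0,-0.4,0,0,0],[42,0,0,-0.4,0,0,0],[48,0,0,-0.4,0,0,0],[60,0,0,-0.4,0,0,0],[75,0,0,-0.4,0,0,0],[85,0,0,-0.4,0,0,0],[85,0,0,-0.4,0,0,0]]]'

```text
clock: 25.8
position: [494.1, -309.4, 46.1]
ee_rot: [-0.139, 0.99, -0.0, 0.0]
contact_force: [1.0, 0.2, 0.8]
gripper_width: 84.5
grasp_force: 0.0
```

Emit:
servo_tool --rows '[[[85,0,0,-3,0,0,0],[85,0,0,-12,0,0,0],[85,0,0,-30,0,0,0],[85,0,0,-60,0,0,0],[85,0,0,-100,0,0,0],[85,0,0,-140,0,0,0],[85,0,0,-155,0,0,0],[85,0,0,-155,0,0,0],[85,0,0,-155,0,0,0]]]'

```text
clock: 26.92
position: [493.2, -308.9, 199.3]
ee_rot: [-0.139, 0.99, 0.001, -0.001]
contact_force: [-0.5, -0.5, -0.1]
gripper_width: 84.8
grasp_force: 0.0
```

Run:
```python
from h import *
from bench import arm
np.set_printoptions(precision=2,suppress=True)
s=arm.read_state();print(s["position"],s["contact_force"],s["gripper_width"])
W=arm.camera_params("wrist");w=arm.get_image("wrist")[:,:,::-1].copy();cv2.imwrite("pics/w7.png",w)
sc=arm.get_image("scene")[:,:,::-1].copy();cv2.imwrite("pics/scene7.png",sc)
sd=arm.get_image("side")[:,:,::-1].copy();cv2.imwrite("pics/side7.png",sd)
# tongs: match the spine patch of the first wrist picture
def match(a,b,x,y,w,h,pad=15):
    r=cv2.matchTemplate(b[y-pad:y+h+pad,x-pad:x+w+pad],a[y:y+h,x:x+w],5);_,v,_,l=cv2.minMaxLoc(r);return v,(l[0]-pad,l[1]-pad)
print("wrist tongs",match(cv2.imread("pics/w1.png"),w,290,195,65,62))
for n,c,box in(("scene",sc,(200,195,34,45)),("side",sd,(396,310,46,55))): print(n,"tongs",match(cv2.imread(f"pics/{n}1.png"),c,*box))
print("spares scene",match(cv2.imread("pics/scene1.png"),sc,300,236,44,24),"side",match(cv2.imread("pics/side1.png"),sd,305,252,38,34))
# capsule in analyser: template of the racked capsule
S=arm.camera_params("scene");D=arm.camera_params("side")
out=[]
for P,a,b,box in((S,cv2.imread("pics/scene1.png"),sc,(347,244,16,20)),(D,cv2.imread("pics/side1.png"),sd,(289,240,18,20))):
    d=cv2.absdiff(b,a);q=proj(P,[[574,325,70]])[0].astype(int);g=d[q[1]-20:q[1]+20,q[0]-20:q[0]+20].max(2)>30
    n,l,st,ce=cv2.connectedComponentsWithStats(g.astype(np.uint8));k=1+np.argmax(st[1:,4]);print("lug exp px",q,"changed blob",st[k]+[q[0]-20,q[1]-20,0,0,0])
    E=lambda z:proj(P,[[574+16*np.cos(t),325+16*np.sin(t),z] for t in np.linspace(0,6.3,30)])
    for nm,h in(("home",0),("beside",22)):
        e=np.vstack([E(62+h),E(58+h),proj(P,[[574+i,325+j,78+h] for i in(-7,7) for j in(-7,7)])]);print(nm,e.min(0),e.max(0)-e.min(0))
```

```text
[ 493.16 -308.91  199.35] [-0.47 -0.46 -0.11] 84.82997473565268
wrist tongs (0.9574410319328308, (1, 4))
scene tongs (0.9950701594352722, (0, 0))
side tongs (0.9911805987358093, (0, 0))
spares scene (0.9994688034057617, (0, 0)) side (0.9849538207054138, (0, 0))
lug exp px [492 291] changed blob [481 290  17  12 116]
home [483.09 286.44] [15.65 14.91]
beside [486.06 280.89] [15.94 15.2 ]
lug exp px [233 168] changed blob [228 171   5   5  17]
home [227.05 163.3 ] [13.6 13.1]
beside [226.19 155.33] [13.73 13.18]
```

The tongs stand exactly as before, the spares are unmoved, and both views place the capsule at its home height.

```bash
python3 -c "
from bench import arm
print(arm.job_done())"
```

```text
the job is handed in; nothing more can be done
None
```

I handed the job in at about 27 s: forces and camera checks put the lug capsule fully home in the shuttle's well, the tongs are upright in their stand, and the two spares have not moved.

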